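# Reset the rover's controller under its push-latch hatch

## Robot

A 7-joint arm with a two-finger parallel gripper is mounted at the origin on the work surface. World frame = base frame: x ahead of the robot, y to its left, z up, the work surface at z = 0. Lengths are in m, angles in rad, forces in N, time in s.
With the tool pointing down it reaches from about 0.4 to 0.875 m from the base axis. Payload 6.5 kg.
Tool frame: the origin (TCP) lies midway between the tips of the shut fingers; the grasp point (between the pads) lies 19 mm behind it; x points along the fingers, z is the direction in which the jaws open and shut, and the axes are right-handed (so a half turn about x gives the same grasp; the last joint's range is limited). The gripper opens to 85 mm and grips with 20 to 120 N. Pads are 22 mm wide; open, the fingers measure 114 mm over their backs; the gripper's body (76 mm by 85 mm) begins 54 mm behind the grasp point. The pads swing forward as they close: fully open they stand 13 mm farther back than shut.
Start: joints at [1.134, 0.536, -0.004, 1.538, 0.003, 1.067, -0.071], TCP at [0.236, -0.606, 0.231] pointing down, gripper open.
Joint ranges: [-2.7, 2.7], [-0.37, 2.16], [-1.27, 1.26], [0.24, 2.4], [-1.31, 4.45], [0.19, 1.91], [-2.76, 2.76]. Speed limits (rad/s): [2.39, 2.39, 3.14, 3.14, 3.14, 3.14, 3.14].

## Interface

Orientations are given as a rotation vector (axis times angle).
In Python, from workcell import telemetry, read_camera, get_calibration, workorder gives the robot as it stands.
- The arm moves only by the shell command python3 -m jog 'ROWS'. ROWS is a JSON object of lists of equal length, an entry for each row: "jaw": the opening in per cent of the stroke, from 0 (shut) to 100 (fully open); "offset": the shift along the tool's x, y, z in cm, a list of three; "yaw": the turn about the tool's x in degrees. In form: {"jaw": [jaw, ...], "offset": [[dx, dy, dz], ...], "yaw": [yaw, ...]}. A call has exactly 10 rows; each row is the pose to reach, as a shift and turn from the pose commanded when the call began, along the tool's axes at that moment; what a row does not reach only later rows make up. A row lasts 1/8 s, in which the tool goes at most 62.5 mm and 10.7 degrees, less where a joint would pass 70% of its speed; a pose out of reach is approached as far as the arm can. A call with a gripper value outside its range is refused whole. The fingers move at their own pace and stop on an object; the grip force is fixed at half the most. Time passes only in rows, so rows that repeat a pose let the fingers close, or fill a call up. It gives the time, the measured TCP pose, the force and the opening at its end, in the units of the state.
- telemetry.read_state(): the state, without advancing time (a new reading comes with each control period).
- read_camera(name): name is "side" or "top"; returns the picture (400x640x3 uint8, blue, green, red); there is no depth.
- get_calibration(name): a dict with "mtx" (3x3 intrinsics, pixels), "R" (3x3) and "t" (3): a world point X has camera coordinates R X + t. Camera axes: x right, y down, z forward; pixel columns grow to the right and rows downward; lengths in m; the calibration is good to about 2 mm. A picture is of the moment at which its call begins. get_calibration takes no time and is no camera call.
- workorder.job_done(): hands the job in, once; it reports no verdict.
The state is a dict: "t": time; "q": joint angles; "dq": joint speeds; "joint_torque": joint torques, N m; "tcp_pos": TCP position; "eef_rot": TCP orientation; "wrist_force": force on the tool from outside, world axes, zero at the start; "wrist_torque": the same for the moment, N m; "grip_width": finger opening in m.
Only numpy, scipy, OpenCV 4.12 (cv2) and the standard library are available. Lean on these libraries where they do the work, as an engineer would, in place of code of your own. Each camera call takes 0.05 s, during which the arm holds its last target.

## Task

Reset the test rover's controller: press the closed push-latch hatch on its deck so that it springs open, press the round reset button in the bay underneath fully down and let it come back up, then push the hatch down again from its outer face and press it home until it latches and stays shut by itself. Only push with the fingertips or the outside of the fingers: do not pinch the hatch or push against its inner face, and leave the loose things on the bench and on the deck where they are.

Things in the scene. Friction and masses are not known exactly. Their poses are not given: they have to be found in the camera images.
- rover: Four-wheeled rover, black deck on a red chassis, on a fixed stand: it cannot move. 280 mm long (x), 260 mm wide (y). Origin on the table under its middle; x to its tail, y to its left, z up. The deck (222 x 140 mm) has its flat top at z = 150 mm, the tyres reach 142 mm. The bay opening, under the hatch, is centred at x = y = 0, 72 mm (x) by 106 mm (y); its floor is at z = 106 mm.
- hatch_hinge (a point): Middle of the hatch's hinge line (along the rover's y, at the tail edge of the hatch), level with the shut hatch's outer face: x = 34 mm, y = 0, z = 151.5 mm in the rover's frame; does not turn with the hatch. The turning axis lies 4.5 mm below it. The spring needs about 4.5 N at hatch_press near shut, 2 N near open; no force is needed to keep the hatch open or latched.
- hatch_press (a point): Point to press, on the hatch's outer face: middle of its width, 45 mm from the hinge line, 22 mm from the free edge; moves with the hatch (z axis = outward normal). The hatch is a bare aluminium plate with a dark rubber strip near its free edge (rover's -x side), 67 mm from hinge to edge, 100 mm wide, 4 mm thick, with a 2 mm grey lining inside. Shut, it stands 1.5 mm above the deck.
- hatch (a joint): Hatch angle, rad: 0 shut and latched, 1.25 fully open, -0.07 pressed in to its stop (3.2 mm below shut at hatch_press). Push-push latch: from shut, a press to the stop (past -0.05) and letting go frees it and a spring swings it up to 1.25 within about 1 s. From open, push it down to the stop as well, let go and it latches; let go sooner and it springs open. Another press opens it again.
- reset_top (a point): Centre of the top of the reset button, a grey round cap 22 mm across standing 8 mm out of a black 30 x 30 mm block in the bay. At x = -10 mm, y = 18 mm, z = 138 mm in the rover's frame when up, 12 mm below the deck's top. Other parts in the bay are lower than 117 mm.
- reset (a joint): Travel of the reset button, m: 0 up, 0.006 fully down. It springs back; about 4 N presses it fully down.
- wheel_mid (a point): Spare wheel lying flat on the table, 110 mm across, 46 mm high; this is its centre, 23 mm up. Leave alone.
- jar_mid (a point): Amber screw jar with a white lid standing on the table, 52 mm across, 65 mm high; this is its centre, half-way up. Leave alone.
- spacer_mid (a point): Small round brass spacer standing on the nose end of the rover's deck, 18 mm across, 20 mm high; this is its centre, 10 mm up. Leave alone.

How it is judged:
On the way, in this order (a step that is already met when the one before it is completed fails the run):
1. the hatch has sprung open (beyond 1.1 rad) (value of joint hatch above 1.1 rad), for 0.1 s.
2. the reset button is pressed down (beyond 4.5 of 6 mm) while the hatch is open (value of joint reset above 0.0045 m and value of joint hatch above 0.7 rad), for 0.05 s.
At the end, for the whole second after the job is handed in: The hatch is latched shut (joint between -0.02 and 0.03 rad) with nothing holding it, the reset button is up again (less than 1.5 mm down), and the loose things are within 15 mm of where they were (value of joint hatch between -0.02 and 0.03 rad and value of joint reset below 0.0015 m and distance of each of wheel_mid, jar_mid, spacer_mid from where it was at the start of the episode below 0.015 m); the robot touches nothing.
It fails at once if the fingers pinch the hatch or push against its inner face (more than 2 N on the lining) (contact force between the fingers and hatch_c1 above 2 N).
It fails at once if the spare wheel is pushed or carried away (15 mm) (distance of wheel_mid from where it was at the start of the episode above 0.015 m).
It fails at once if the jar is pushed or carried away (15 mm) (distance of jar_mid from where it was at the start of the episode above 0.015 m).
It fails at once if the spacer is pushed or carried away (15 mm) (distance of spacer_mid from where it was at the start of the episode above 0.015 m).
It also fails if it takes over 58 s, if anything falls off the work surface, if the arm or the gripper's body presses on something with over 40 N, if the wrist force passes 120 N, or if a joint passes its speed limit or range.

## Working session

There is one attempt and no reset: what is moved stays moved. The work goes in short steps, Python scripts to look and compute and a shell command to move; the robot and the scene stay as the last step left them, time stands still between calls to the robot, and variables do not carry over. Pictures are saved under pics/ and viewed, and the job is handed in when it is done.

```bash
ls; mkdir -p pics; python3 - <<'E'
from workcell import telemetry, read_camera, get_calibration
import cv2
for n in("side","top"):
    cv2.imwrite(f"pics/{n}0.png",read_camera(n)); c=get_calibration(n); print(n,c)
s=telemetry.read_state();print(s)
E
```

```text
pics
side {'mtx': array([[429.96676834,   0.        , 318.67221506],
       [  0.        , 429.96676834, 199.72164189],
       [  0.        ,   0.        ,   1.        ]]), 'R': array([[-0.92097845, -0.38921289,  0.01766402],
       [-0.25365445,  0.56456545, -0.78544591],
       [ 0.29573318, -0.72785931, -0.6186782 ]]), 't': array([0.55094863, 0.20330347, 0.91208831])}
top {'mtx': array([[481.96671271,   0.        , 334.44672226],
       [  0.        , 481.96671271, 205.88843023],
       [  0.        ,   0.        ,   1.        ]]), 'R': array([[-0.02333417, -0.9996627 ,  0.01140194],
       [-0.99541131,  0.02217324, -0.0930842 ],
       [ 0.09279999, -0.01352166, -0.99559295]]), 't': array([0.06339294, 0.55853245, 1.47812309])}
{'t': 0.1, 'q': array([ 1.13380299,  0.53710742, -0.00444141,  1.53878098,  0.0025891 ,
        1.06727519, -0.07118473]), 'dq': array([ 5.65747568e-04,  9.78672113e-05,  2.02151234e-03, -2.66255734e-03,
       -4.78783630e-04, -9.24517568e-04,  4.45305035e-04]), 'joint_torque': array([ 2.77014631e-03, -5.84566462e+01,  1.05204172e+00, -2.59778202e+01,
        1.26357234e-02,  4.59813440e-03, -4.08981964e-05]), 'tcp_pos': array([ 0.23531647, -0.60530014,  0.23048704]), 'eef_rot': array([ 0.93264676,  1.36351771, -0.93133393]), 'wrist_force': array([-0.44624116, -0.61790122, -0.75149749]), 'wrist_torque': array([-0.00622322,  0.00386224,  0.04293561]), 'grip_width': 0.08551779352333665}
```

View pics/side0.png

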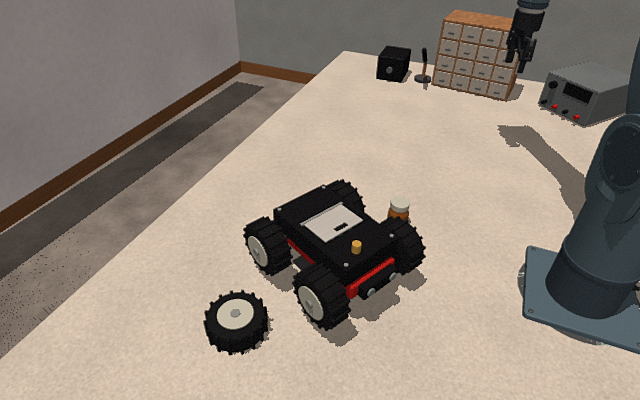

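View pics/top0.png

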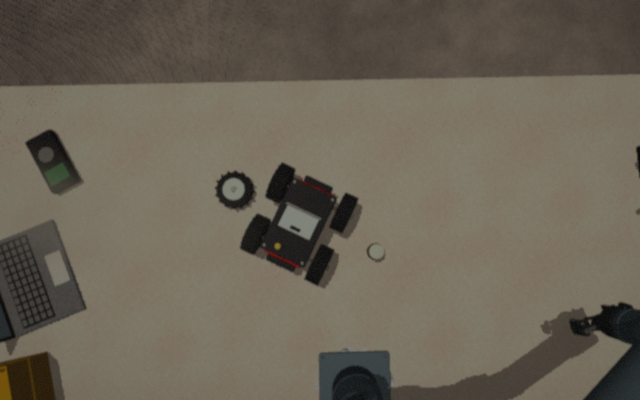

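```bash
python3 - <<'E'
import cv2
a=cv2.imread("pics/top0.png")[150:300,220:380]; cv2.imwrite("pics/topz.png",cv2.resize(cv2.convertScaleAbs(a,alpha=1.6),None,fx=5,fy=4*0+5*0.8,interpolation=cv2.INTER_CUBIC)[:600] if 0 else cv2.resize(cv2.convertScaleAbs(a,alpha=1.6),None,fx=4,fy=4,interpolation=cv2.INTER_CUBIC))
a=cv2.imread("pics/side0.png")[170:300,240:430]; cv2.imwrite("pics/sidez.png",cv2.resize(a,None,fx=4,fy=4,interpolation=cv2.INTER_CUBIC))
E
```

```text
(no output)
```

View pics/topz.png

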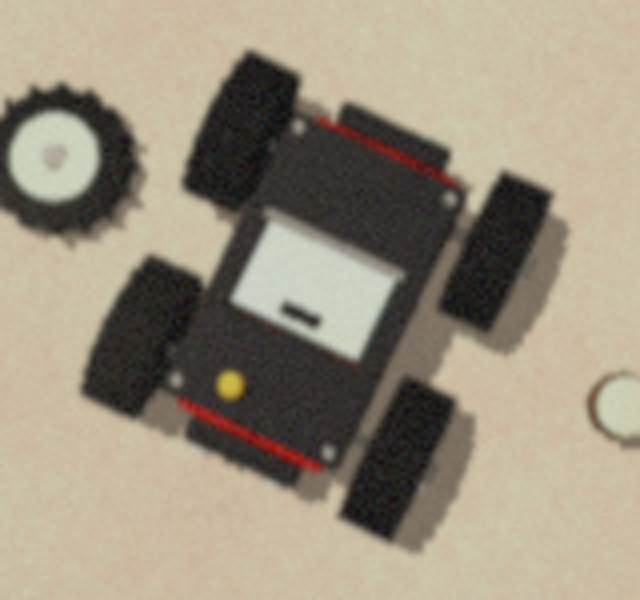

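View pics/sidez.png

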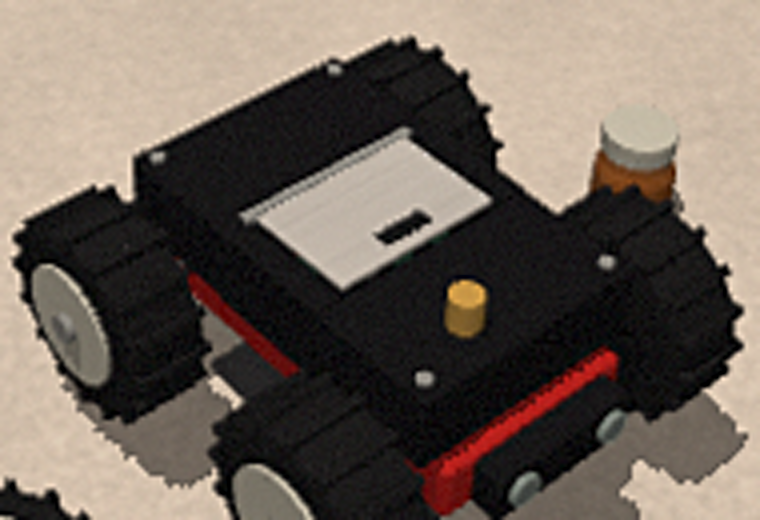

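```bash
cat > h.py <<'E'
import numpy as np, cv2
from workcell import get_calibration
C={n:get_calibration(n) for n in("side","top")}
def proj(n,X):
    c=C[n];p=(c["R"]@np.atleast_2d(X).T).T+c["t"];p=p@c["mtx"].T;return p[:,:2]/p[:,2:]
def ray(n,uv,z):
    c=C[n];d=c["R"].T@np.linalg.inv(c["mtx"])@[uv[0],uv[1],1];o=-c["R"].T@c["t"];return o+d*(z-o[2])/d[2]
E
python3 - <<'E'
from h import *
from scipy.optimize import least_squares
zt=lambda p:((np.array(p)+.5)/4-.5+[220,150]); zs=lambda p:((np.array(p)+.5)/4-.5+[240,170])
ob=[]
# screws: order tail-left, tail-right, nose-right, nose-left
for (n,f,ps) in(("top",zt,[(299,126),(450,198),(328,452),(176,380)]),("side",zs,[(157,156),(334,68),(607,262),(424,378)])):
    # both order check: side view: image left-> ?
    for p,s in zip(ps,[(1,1),(1,-1),(-1,-1),(-1,1)]): ob.append((n,f(p),s,'s'))
    
for n,f,ps in(("top",zt,[(232,303),(360,360)]),("side",zs,[(345,290),(491,200)])):
    for p,s in zip(ps,[(-1,1),(-1,-1)]): ob.append((n,f(p),s,'h'))
def res(v):
    r=[]
    for n,p,s,k in ob:
        x=np.array([s[0]*v[3],s[1]*v[4],.152]) if k=='s' else np.array([-.033,.05*s[1],.1515])
        c,si=np.cos(v[2]),np.sin(v[2]);X=[v[0]+c*x[0]-si*x[1],v[1]+si*x[0]+c*x[1],x[2]]
        r.append((proj(n,X)[0]-p))
    return np.ravel(r)
o=least_squares(res,[.5,.05,-.4,.1,.06],x_scale=.01)
print(o.x,np.degrees(o.x[2]));print(res(o.x).reshape(-1,2).round(1))
for v in(zt((230,385)),): print(ray("top",v,.17))
for v in(zs((467,290)),): print(ray("side",v,.17))
print("wheel",ray("top",zt((55,155)),.046),"jar",ray("top",zt((630,405)),.065))
from workcell import telemetry
from scipy.spatial.transform import Rotation as R
print(R.from_rotvec(telemetry.read_state()['eef_rot']).as_matrix().round(3))
E
```

```text
[ 0.50443181  0.15548525 -0.46370162  0.1000928   0.05992962] -26.568145831446497
[[ 0.5  0.4]
 [ 0.5  0.2]
 [ 0.8  0.4]
 [ 0.5  0.2]
 [-0.2  0.5]
 [-0.3  0.5]
 [-0.3  0.1]
 [ 0.1  0.4]
 [ 0.1 -0.4]
 [-0.2  0.4]
 [-0.8 -0.1]
 [ 0.2  0.3]]
[0.43777172 0.21534227 0.17      ]
[0.43808713 0.21010522 0.17      ]
wheel [0.61905263 0.36098629 0.046     ] jar [ 0.41711472 -0.07429839  0.065     ]
[[-0.001  0.932  0.362]
 [ 0.001  0.362 -0.932]
 [-1.    -0.    -0.002]]
```

```bash
cat >> h.py <<'E'
from scipy.spatial.transform import Rotation as Ro
RP=np.array([.5044,.1555,0]); PSI=-.4637
RR=Ro.from_euler('z',PSI).as_matrix()
def rep(tgts=()):
    from workcell import telemetry
    s=telemetry.read_state(); M=Ro.from_rotvec(s['eef_rot']).as_matrix()
    loc=RR.T@(s['tcp_pos']-RP)
    print("t %.2f"%s['t'],"rover mm",(loc*1e3).round(1),"F(rover)",(RR.T@s['wrist_force']).round(1),"grip",round(s['grip_width']*1e3,1))
    a=np.degrees(np.arctan2(M[1,1],M[0,1])); b=np.degrees(PSI)+180
    print("yaw cmd",-((b-a+180)%360-180),"toolx",M[:,0].round(4))
    for g in tgts:
        d=RP+RR@(np.array(g)/1e3)-s['tcp_pos']; print(g,"off cm",(M.T@d*100).round(2))
E
python3 -m jog '{"jaw":[0,0,0,0,0,0,0,0,0,0],"offset":[[-2,5,-3],[-4,10,-6],[-5,15,-10],[-5,20,-14],[-5,25,-17],[-5,30,-20],[-5,35,-24],[-5,35.7,-24.3],[-5,35.7,-24.3],[-5,35.7,-24.3]],"yaw":[-10,-20,-30,-40,-50,-60,-70,-80,-90,-90]}'; python3 -c "
from h import *
rep([(-11,0,220),(-11,0,165)])"
```

```text
t: 1.35
tcp_pos: [0.48, -0.2499, 0.2809]
eef_rot: [-0.289, 1.552, 0.29]
wrist_force: [0.6, 0.6, -0.4]
grip_width: 0.0001
t 1.35 rover mm [ 159.4 -373.5  280.9] F(rover) [ 0.3  0.8 -0.4] grip 0.1
yaw cmd -42.267618716622565 toolx [-6.e-04  4.e-04 -1.e+00]
(-11, 0, 220) off cm [ 6.11 37.73 16.18]
(-11, 0, 165) off cm [11.61 37.73 16.18]
```

```bash
python3 -m jog '{"jaw":[0,0,0,0,0,0,0,0,0,0],"offset":[[0,5,2.2],[1,10,4.3],[2,15,6.4],[3,20,8.6],[4,25,10.7],[5,30,12.9],[6,35,15],[7,37.7,16.2],[9,37.7,16.2],[9,37.7,16.2]],"yaw":[-10,-20,-30,-40,-42.3,-42.3,-42.3,-42.3,-42.3,-42.3]}'; python3 -c "
from h import *
rep([(-11,0,165),(-11,0,145)])
from workcell import read_camera
a=read_camera('side'); cv2.imwrite('pics/s1.png',cv2.resize(a[120:320,200:460],None,fx=3,fy=3))
X=RP+RR@np.array([-.011,0,.1515]);print(proj('side',X))"
```

```text
t: 2.6
tcp_pos: [0.4935, 0.1595, 0.19]
eef_rot: [-0.86, 1.397, 0.861]
wrist_force: [-0.6, -0.5, 0.4]
grip_width: -0.0004
t 2.60 rover mm [-11.5  -1.3 190. ] F(rover) [-0.3 -0.7  0.4] grip -0.4
yaw cmd -0.05324558570035265 toolx [-0.0032 -0.0012 -1.    ]
(-11, 0, 165) off cm [ 2.5  -0.06  0.14]
(-11, 0, 145) off cm [ 4.5  -0.06  0.14]
[[336.77993726 224.7878504 ]]
```

View pics/s1.png

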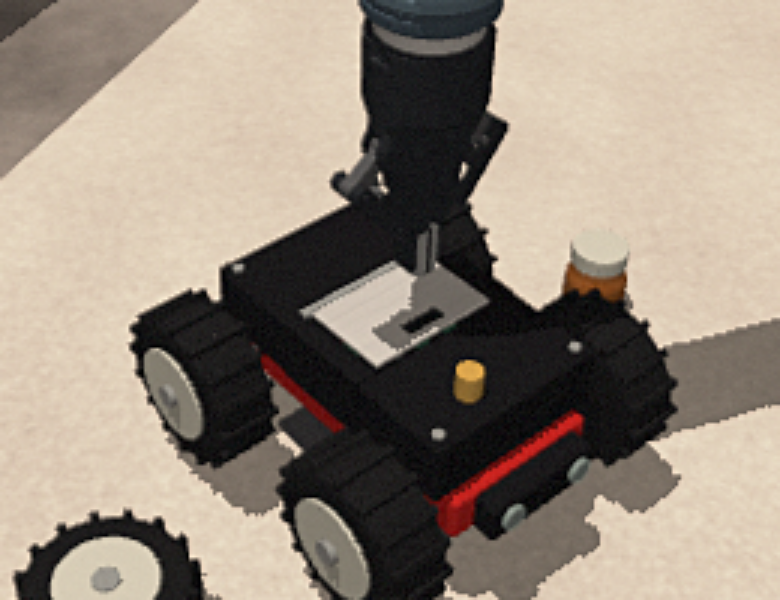

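The fingertips hang above the hatch at about pixel (342,209), with hatch_press expected at (337,225), so the tool is aligned. Next I press the hatch.

```bash
python3 -m jog '{"jaw":[0,0,0,0,0,0,0,0,0,0],"offset":[[1.5,0,0.1],[3,0,0.1],[3.5,0,0.1],[3.8,0,0.1],[4.0,0,0.1],[4.1,0,0.1],[4.2,0,0.1],[4.3,0,0.1],[4.4,0,0.1],[4.4,0,0.1]],"yaw":[0,0,0,0,0,0,0,0,0,0]}'; python3 -c "
from h import *
rep([(-11,0,260)])"
```

```text
t: 3.9
tcp_pos: [0.495, 0.1613, 0.1486]
eef_rot: [-0.864, 1.393, 0.862]
wrist_force: [-5.5, -3.0, 15.4]
grip_width: 0.0002
t 3.90 rover mm [-11.    1.  148.6] F(rover) [-3.6 -5.2 15.4] grip 0.2
yaw cmd 0.12378347183968685 toolx [ 6.e-04 -6.e-04 -1.e+00]
(-11, 0, 260) off cm [-1.114e+01 -1.000e-02 -1.000e-01]
```

```bash
python3 -m jog '{"jaw":[0,0,0,0,0,0,0,0,0,0],"offset":[[-5,0,0],[-10,0,0],[-11.4,0,0],[-11.4,0.9,1.7],[-11.4,0.9,1.7],[-11.4,0.9,1.7],[-11.4,0.9,1.7],[-11.4,0.9,1.7],[-11.4,0.9,1.7],[-11.4,0.9,1.7]],"yaw":[0,0,0,0,0,0,0,0,0,0]}'; python3 -c "
from h import *
rep([(-20,18,145),(-20,18,132)])
from workcell import read_camera
a=read_camera('side'); cv2.imwrite('pics/s2.png',cv2.resize(a[120:320,200:460],None,fx=3,fy=3))
a=read_camera('top'); cv2.imwrite('pics/t2.png',cv2.resize(cv2.convertScaleAbs(a[150:300,220:380],alpha=1.6),None,fx=4,fy=4))
X=RP+RR@np.array([-.010,0.018,.138]);print(proj('side',X))"
```

```text
t: 5.15
tcp_pos: [0.4945, 0.1802, 0.2613]
eef_rot: [-0.863, 1.393, 0.863]
wrist_force: [0.6, 0.6, -0.5]
grip_width: 0.0002
t 5.15 rover mm [-19.9  17.7 261.3] F(rover) [ 0.2  0.8 -0.5] grip 0.2
yaw cmd 0.11296336454515199 toolx [-0. -0. -1.]
(-20, 18, 145) off cm [1.163e+01 1.000e-02 4.000e-02]
(-20, 18, 132) off cm [1.293e+01 1.000e-02 4.000e-02]
[[329.39681728 233.51148319]]
```

View pics/s2.png

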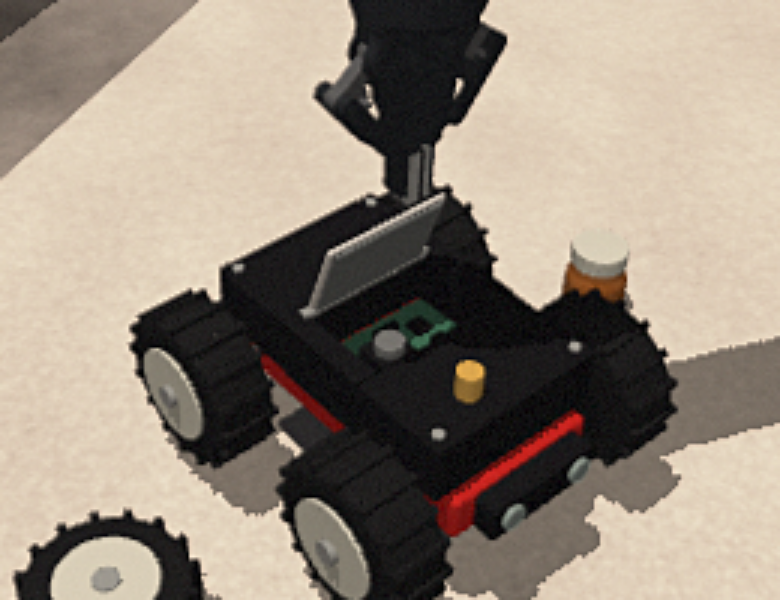

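View pics/t2.png

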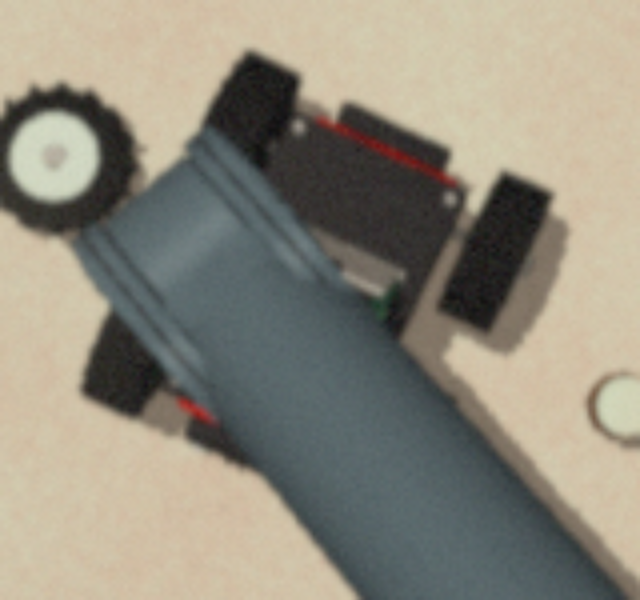

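The hatch is open, and the grey button shows at about (330,235), matching the prediction of (329,233). I'll lower the tool into the bay in two stages.

```bash
python3 -m jog '{"jaw":[0,0,0,0,0,0,0,0,0,0],"offset":[[3,0,0],[6,0,0],[8,0,0],[10,0,0],[11,0,0],[11.8,0,0],[11.8,0,0],[11.8,0,0],[11.8,0,0],[11.8,0,0]],"yaw":[0,0,0,0,0,0,0,0,0,0]}'; python3 -c "
from h import *
rep([(-20,18,132)])
from workcell import read_camera
a=read_camera('side'); cv2.imwrite('pics/s3.png',cv2.resize(a[120:320,200:460],None,fx=3,fy=3))"
```

```text
t: 6.5
tcp_pos: [0.4947, 0.1803, 0.1436]
eef_rot: [-0.863, 1.392, 0.862]
wrist_force: [0.8, 0.5, -0.1]
grip_width: 0.0001
t 6.50 rover mm [-19.7  17.8 143.6] F(rover) [ 0.5  0.8 -0.1] grip 0.1
yaw cmd 0.10949374894846642 toolx [ 5.e-04  1.e-04 -1.e+00]
(-20, 18, 132) off cm [1.16 0.03 0.02]
```

View pics/s3.png

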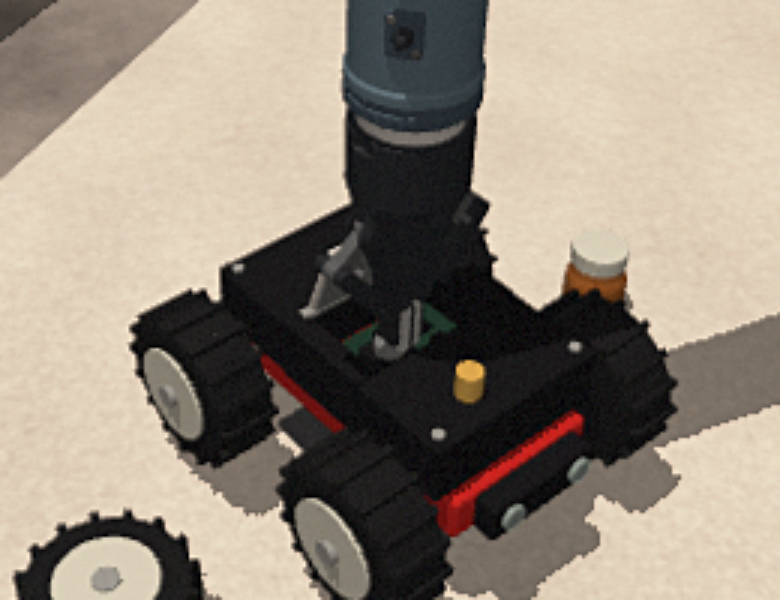

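The tips stand just above the button at about (331,236), with no contact force.

```bash
python3 -m jog '{"jaw":[0,0,0,0,0,0,0,0,0,0],"offset":[[0.5,0,0],[0.7,0,0],[0.8,0,0],[0.9,0,0],[1.0,0,0],[1.05,0,0],[1.1,0,0],[1.15,0,0],[1.2,0,0],[1.2,0,0]],"yaw":[0,0,0,0,0,0,0,0,0,0]}'; python3 -c "
from h import *
rep([(-20,18,132)])
from workcell import read_camera
a=read_camera('side'); cv2.imwrite('pics/s4.png',cv2.resize(a[120:320,200:460],None,fx=3,fy=3))"
```

```text
t: 7.8
tcp_pos: [0.4947, 0.1803, 0.1319]
eef_rot: [-0.863, 1.393, 0.862]
wrist_force: [-1.7, -0.6, 10.8]
grip_width: -0.0004
t 7.80 rover mm [-19.8  17.8 131.9] F(rover) [-1.2 -1.3 10.8] grip -0.4
yaw cmd 0.11359039952480998 toolx [ 4.e-04 -4.e-04 -1.e+00]
(-20, 18, 132) off cm [-0.01  0.02  0.02]
```

View pics/s4.png

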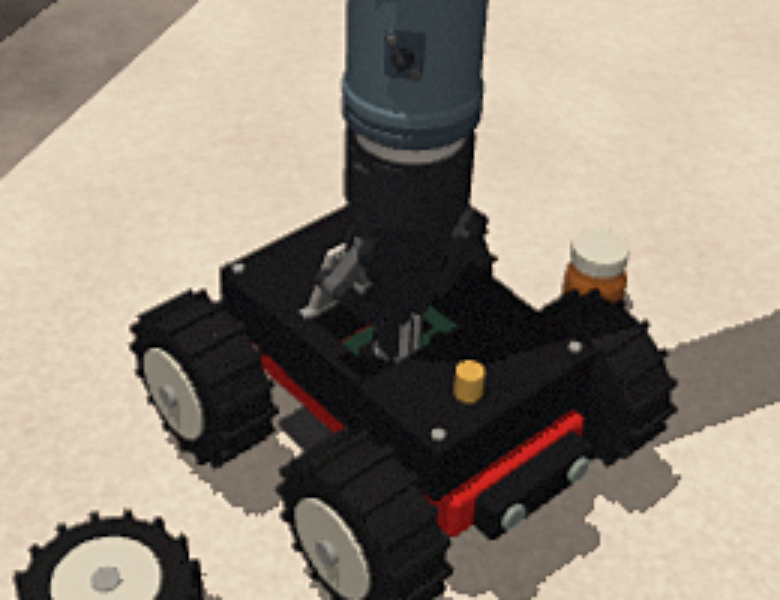

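```bash
python3 -m jog '{"jaw":[0,0,0,0,0,0,0,0,0,0],"offset":[[0.05,0,0],[0.1,0,0],[0.15,0,0],[0.2,0,0],[0.2,0,0],[0.2,0,0],[0.2,0,0],[0.2,0,0],[0.2,0,0],[0.2,0,0]],"yaw":[0,0,0,0,0,0,0,0,0,0]}'; python3 -c "
from h import *
rep([(-20,18,255)])"
```

```text
t: 9.1
tcp_pos: [0.4948, 0.1804, 0.1315]
eef_rot: [-0.864, 1.393, 0.861]
wrist_force: [-6.4, -4.5, 28.1]
grip_width: -0.0002
t 9.10 rover mm [-19.7  18.  131.5] F(rover) [-3.7 -6.9 28.1] grip -0.2
yaw cmd 0.11497805317785037 toolx [ 0.0012 -0.0014 -1.    ]
(-20, 18, 255) off cm [-1.235e+01  1.000e-02 -1.000e-02]
```

The force rose to 28 N for another 0.4 mm of travel, so the button is bottomed. I'll retract straight up and then go over to the tail side.

```bash
python3 -m jog '{"jaw":[0,0,0,0,0,0,0,0,0,0],"offset":[[-1.5,0,0],[-4,0,0],[-9,0,0],[-13,0,0],[-13,-2,-1],[-13,-5,-1.8],[-13,-8,-1.8],[-13,-8,-1.8],[-13,-8,-1.8],[-13,-8,-1.8]],"yaw":[0,0,0,0,0,0,0,0,0,0]}'; python3 -c "
from h import *
rep([(50,0,205),(32,0,201),(18,0,196),(7,0,188),(-2,0,178),(-8,0,165),(-11,0,152),(-11,0,146)])
from workcell import read_camera
a=read_camera('side'); cv2.imwrite('pics/s5.png',cv2.resize(a[120:320,200:460],None,fx=3,fy=3))"
```

```text
t: 10.35
tcp_pos: [0.5572, 0.1293, 0.2593]
eef_rot: [-0.864, 1.393, 0.864]
wrist_force: [0.2, 0.7, -0.3]
grip_width: -0.0003
t 10.35 rover mm [5.890e+01 2.000e-01 2.593e+02] F(rover) [-0.1  0.7 -0.3] grip -0.3
yaw cmd 0.21385871466665662 toolx [-6.e-04  1.e-04 -1.e+00]
(50, 0, 205) off cm [ 5.43  0.89 -0.02]
(32, 0, 201) off cm [ 5.83  2.69 -0.01]
(18, 0, 196) off cm [ 6.33  4.09 -0.  ]
(7, 0, 188) off cm [7.13 5.19 0.  ]
(-2, 0, 178) off cm [8.13 6.08 0.  ]
(-8, 0, 165) off cm [9.43 6.68 0.01]
(-11, 0, 152) off cm [1.073e+01 6.980e+00 1.000e-02]
(-11, 0, 146) off cm [1.133e+01 6.980e+00 1.000e-02]
```

View pics/s5.png

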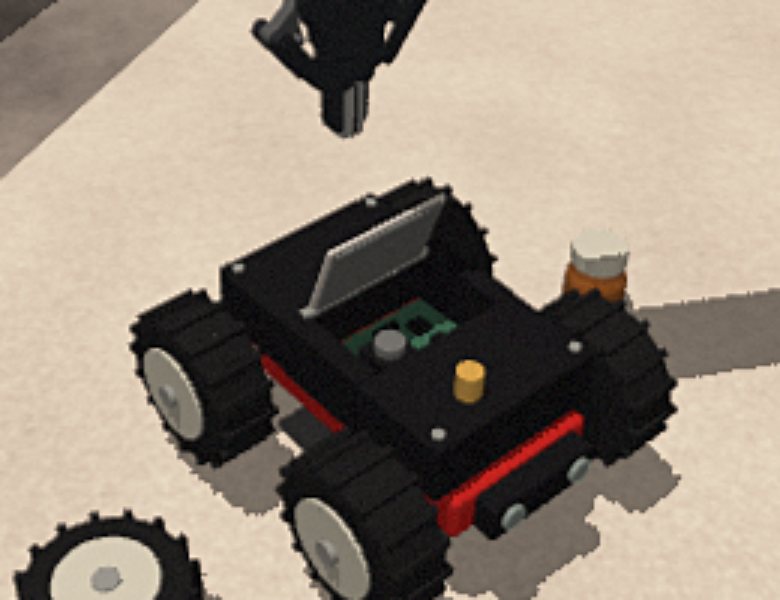

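The button is back up at (330,235), the hatch is open, and the tool is behind it on the outer-face side. I'll start closing along the arc.

```bash
python3 -m jog '{"jaw":[0,0,0,0,0,0,0,0,0,0],"offset":[[3,0.5,0],[5.4,0.9,0],[5.6,1.8,0],[5.8,2.7,0],[6.0,3.4,0],[6.3,4.1,0],[6.7,4.6,0],[7.1,5.2,0],[7.6,5.6,0],[8.1,6.1,0]],"yaw":[0,0,0,0,0,0,0,0,0,0]}'; python3 -c "
from h import *
rep([(-2,0,178),(-8,0,165),(-11,0,152),(-11,0,145)])
from workcell import read_camera
a=read_camera('side'); cv2.imwrite('pics/s6.png',cv2.resize(a[120:320,200:460],None,fx=3,fy=3))"
```

```text
t: 11.65
tcp_pos: [0.5036, 0.1559, 0.178]
eef_rot: [-0.863, 1.392, 0.863]
wrist_force: [3.4, 0.0, 2.2]
grip_width: 0.0001
t 11.65 rover mm [-9.00e-01  1.00e-01  1.78e+02] F(rover) [3.1 1.5 2.2] grip 0.1
yaw cmd 0.11987772551140097 toolx [ 7.e-04  4.e-04 -1.e+00]
(-2, 0, 178) off cm [ 0.    0.11 -0.01]
(-8, 0, 165) off cm [ 1.3   0.71 -0.  ]
(-11, 0, 152) off cm [ 2.6   1.01 -0.  ]
(-11, 0, 145) off cm [ 3.3   1.01 -0.01]
```

View pics/s6.png

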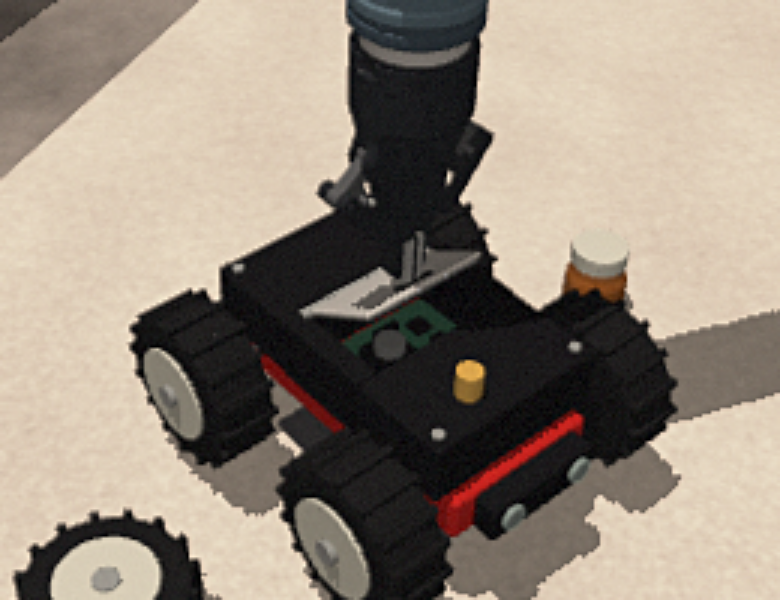

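The hatch is half closed and the tip is on its outer face near (340,215). I'll continue down to the stop.

```bash
python3 -m jog '{"jaw":[0,0,0,0,0,0,0,0,0,0],"offset":[[0.7,0.4,0],[1.3,0.7,0],[2.0,0.9,0],[2.6,1.0,0],[2.8,1.0,0],[3.0,1.0,0],[3.1,1.0,0],[3.2,1.0,0],[3.2,1.0,0],[3.2,1.0,0]],"yaw":[0,0,0,0,0,0,0,0,0,0]}'; python3 -c "
from h import *
rep()"
```

```text
t: 12.95
tcp_pos: [0.4946, 0.1604, 0.1484]
eef_rot: [-0.864, 1.393, 0.862]
wrist_force: [-7.6, -3.1, 27.2]
grip_width: -0.0002
t 12.95 rover mm [-11.    0.  148.4] F(rover) [-5.4 -6.1 27.2] grip -0.2
yaw cmd 0.1242266047832743 toolx [ 7.0e-04 -1.3e-03 -1.0e+00]
```

The hatch is at the stop: z 148.4 mm, 27 N. I'll release and lift.

```bash
python3 -m jog '{"jaw":[0,0,0,0,0,0,0,0,0,0],"offset":[[-1,0,0],[-3,0,0],[-7,0,0],[-12,0,0],[-14,0,0],[-14,0,0],[-14,0,0],[-14,0,0],[-14,0,0],[-14,0,0]],"yaw":[0,0,0,0,0,0,0,0,0,0]}'; python3 -c "
from h import *
rep()
from workcell import read_camera
a=read_camera('side'); cv2.imwrite('pics/s7.png',cv2.resize(a[120:320,200:460],None,fx=3,fy=3))"
```

```text
t: 14.2
tcp_pos: [0.4944, 0.1601, 0.2859]
eef_rot: [-0.863, 1.394, 0.863]
wrist_force: [-0.6, 0.4, -0.4]
grip_width: 0.0
t 14.20 rover mm [-11.   -0.4 285.9] F(rover) [-0.7  0.1 -0.4] grip 0.0
yaw cmd 0.12170872946612121 toolx [-8.e-04 -1.e-04 -1.e+00]
```

View pics/s7.png

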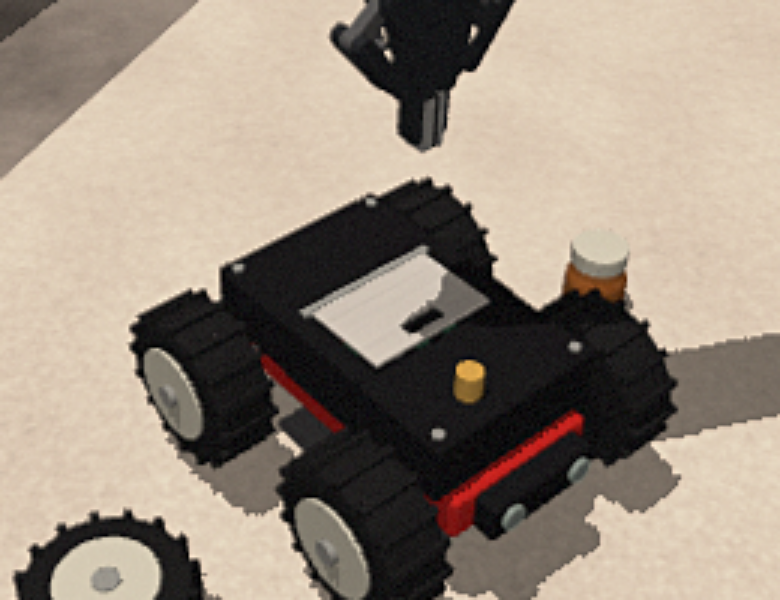

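The hatch is flat and shut a second after release, with its free corners unmoved at about (326,241) and (363,220). The spacer, jar and wheel are where they were, so I'm handing in.

```bash
python3 -c "
from workcell import workorder
print(workorder.job_done())"
```

```text
the job is handed in; nothing more can be done
None
```

I pressed the hatch and it sprang open. I then pressed the reset button down and let it come back up, pushed the hatch shut from its outer face to the stop, and lifted clear. The job was handed in about 14 s into the run.

- **Button press:** the tip reached z = 131.5 mm with 28 N, which means the button was fully down. The next picture showed it up again.
- **Hatch open during the press:** I did not measure the hatch angle. By geometry, the gripper body could have touched the open hatch's edge and lowered it to about 1 rad, still above the required 0.7 rad. The picture during the press showed it raised.
- **Final hatch press:** the tip reached z = 148.4 mm with 27 N at the stop. About a second after lifting, the side picture showed the hatch flat and staying shut.
- **Loose things and robot:** the spacer and jar looked unmoved in that last picture, as did the part of the wheel in view. I judged this by eye rather than measuring it. The wrist force was about zero, so nothing was being touched.
- **Disagreements:** no check failed or disagreed. Handing in reports no verdict.

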